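Run the drawing board's straightedge up to its top stop

ROBOT

A 6-joint arm with a two-finger parallel gripper is mounted at the origin on the work surface. World frame = base frame: x ahead of the robot, y to its left, z up, the work surface at z = 0. Lengths are in mm, angles in degrees, forces in N, time in s.
With the tool pointing down it reaches from about 300 to 850 mm from the base axis. Payload 4.2 kg.
Tool frame: the origin (TCP) lies midway between the tips of the shut fingers; the grasp point (between the pads) lies 19 mm behind it (env.grip_point_offset is the distance from the TCP to the grasp point, in mm); z points along the fingers, x is the direction in which the jaws open and shut, and the axes are right-handed (so a half turn about z gives the same grasp; the last joint's range is limited). The gripper opens to 91 mm and grips with 3 to 60 N. Pads are 32 mm wide; open, the fingers measure 118 mm over their backs; the gripper's body (76 mm by 178 mm) begins 60 mm behind the grasp point.
Start: joints at [74.656, 18.312, 89.639, -0, 72.044, -1.146], TCP at [141.033, 557.452, 213.976] pointing down, gripper open.
Joint ranges: [-177.97, 177.97], [-48.28, 115.42], [12.27, 149.76], [-77.06, 257.06], [2.81, 150.46], [-146.56, 146.56]. Speed limits (degrees/s): [147.25, 147.25, 180, 180, 180, 180].

INTERFACE

Orientations are given as [roll, pitch, yaw] about the fixed x, y, z axes, in that order (R = Rz(yaw) Ry(pitch) Rx(roll)).
In Python, from workcell import env gives the robot as it stands.
- The arm moves only by the shell command python3 -m pendant 'ROWS' [FORCE]. ROWS is JSON, a list of rows, each an object with "xyz": the shift along the tool's x, y, z in m, a list of three; "roll": the turn about the tool's z in degrees; "jaw": the closure, from 0 (fully open) to 1 (shut). A call has exactly 8 rows; each row is the pose to reach, as a shift and turn from the pose commanded when the call began, along the tool's axes at that moment; what a row does not reach only later rows make up. A row lasts 1/8 s, in which the tool goes at most 62.5 mm and 10.7 degrees, less where a joint would pass 70% of its speed; a pose out of reach is approached as far as the arm can. A call with a gripper value outside its range is refused whole. The fingers move at their own pace and stop on an object; FORCE is the grip in N (left out, the last holds). Time passes only in rows, so rows that repeat a pose let the fingers close, or fill a call up. It gives the time, the measured TCP pose, the force and the opening at its end, in the units of the state.
- env.state(): the state, without advancing time (a new reading comes with each control period).
- env.grab_frame(name): name is "side" or "top"; returns (picture, depth): 384x512x3 uint8, blue, green, red; 384x512 float32, mm along the optical axis (not along the pixel's ray), 0 where there is no reading.
- env.camera_params(name): a dict with "camera_matrix" (3x3 intrinsics, pixels), "cam_to_world" (4x4, takes a point from camera to world coordinates). Camera axes: x right, y up, looking along -z (the intrinsics and any distortion apply to the point x, -y, -z); pixel columns grow to the right and rows downward; lengths in mm; the calibration is good to about 2 mm. A picture is of the moment at which its call begins. camera_params takes no time and is no camera call.
- env.job_done(): hands the job in, once; it reports no verdict.
The state is a dict: "time_s": time; "qpos": joint angles; "qvel": joint speeds; "effort": joint torques, N m; "ee_pos": TCP position; "ee_rot": TCP orientation; "force": force on the tool from outside, world axes, zero at the start; "torque": the same for the moment, N m; "gripper_width": finger opening in mm.
Only numpy, scipy, OpenCV 4.12 (cv2) and the standard library are available. Lean on these libraries where they do the work, as an engineer would, in place of code of your own. Each camera call takes 0.05 s, during which the arm holds its last target. There are 200 camera calls.

TASK

The antenna sketch is finished and the sheet has to be freed. On the A4 drawing board, press and hold down the turquoise release button on the straightedge's head with a fingertip and, keeping it held down, push the straightedge all the way up to its stop at the end of the board where the paper clamp is; then let go of the button so that it springs up and the straightedge locks there. Press and push only, gently: do not grip the head or force the locked straightedge, and leave the pencil, eraser, microphone and handheld radio where they are.

Things in the scene. Friction and masses are not known exactly. Their poses are not given: they have to be found in the camera images.
- board: Light grey A4 drawing board, 370 x 280 mm, fixed flat on the table; upper face 16 mm up. Origin: centre of its underside. x axis: from the bottom edge to the top edge (dark paper clamp, 200 mm, two turquoise studs); y: to its left edge; z up. Its x lies within 0.45 rad of the robot's forward direction. An aluminium guide rail runs along x at y = +112 mm between two black end stops.
- straightedge (a joint): Clear straightedge across the board (blade 45 x 226 x 4 mm, top 21 mm above the table); slides on the rail with head and button. Value in m: 0 at the bottom stop, 0.200 against the top stop, growing along the board's +x; starts between 0 and 0.08. Button up: a brake holds it against some 20 N. Button down: it slides with about 1.5 N (plus 3 N per m/s) and stays where it is left.
- head: Dark blue-grey head on the left end of the straightedge, 70 mm along the board's x, 52 mm across, riding on the guide rail; its top is 34 mm above the table. Origin: 18 mm below the centre of its top; axes as the board's. It carries the release button in the middle of its top.
- cap: Turquoise release button with three darker ribs, 38 mm (along the board's x) x 28 mm. Origin: the centre of its flat top face, 42 mm above the table when up, so it stands 8 mm proud of the head (3 mm when fully pressed). Axes as the board's. It travels with the straightedge.
- release (a joint): Travel of the release button in m: 0 up (brake on), 0.005 fully pressed (straight down). The brake is off from about 0.002 on. The spring takes about 4.5 N there and 5.6 N fully down; then the button rests on a firm stop. It springs up again when let go.
- top_stop (a point): Face of the black top end stop that the head's leading end meets, on the rail, 24 mm above the table. When the straightedge is against it the button's centre is 35 mm from here towards the board's bottom edge (and 2 mm nearer the board's middle).
- pencil: Black and red mechanical pencil, 125 mm long, 9 mm thick, lying loose across the bottom margin of the board. Origin: under its middle.
- eraser: White eraser in a blue sleeve, 42 x 19 x 12 mm, loose at the bottom right corner of the board. Origin: centre of its underside.
- microphone: Desk microphone on a round silver foot (110 mm across), dark column, 217 mm tall, standing loose on the table to the left or right of the board. Origin: centre of its underside.
- handheld: Black handheld radio, 36 x 58 mm, 112 mm tall plus a stub antenna up to 217 mm, standing loose on the table on the other side of the board. Origin: centre of its underside.
There are look-alikes about, which are no part of the job. Of the things like the microphone, leave any that is blue or red; of the rest the larger one is meant.

How it is judged:
By the outcome, as a careful person would: the job done as asked, in the order asked, and still so for the second after the job is handed in, with the robot touching nothing.
It also fails if it takes over 42 s, if anything falls off the work surface, if the arm or the gripper's body presses on something with over 40 N, if the wrist force passes 120 N, or if a joint passes its speed limit or range.

## Working session

There is one attempt and no reset: what is moved stays moved. The work goes in short steps, Python scripts to look and compute and a shell command to move; the robot and the scene stay as the last step left them, time stands still between calls to the robot, and variables do not carry over. Pictures are saved under pics/ and viewed, about 8 in all and at most 12, crops included, and the job is handed in when it is done.

```bash
mkdir -p pics; ls; cat > h.py <<'E'
import numpy as np, cv2
from workcell import env
def grab(n,tag):
    im,d=env.grab_frame(n); np.savez(f'pics/{tag}.npz',im=im,d=d); cv2.imwrite(f'pics/{tag}.png',im); return im,d
def ray(n,u,v):
    P=env.camera_params(n);K=np.array(P['camera_matrix']);T=np.array(P['cam_to_world'])
    r=np.linalg.inv(K)@[u,v,1]; r=np.array([r[0],-r[1],-r[2]])
    return T[:3,3],T[:3,:3]@r
def plane(n,u,v,z):
    o,d=ray(n,u,v); return o+d*(z-o[2])/d[2]
E
python3 - <<'E'
from h import *
for n in('top','side'):
    im,d=grab(n,n+'0'); P=env.camera_params(n); print({k:np.round(v,3).tolist() if not isinstance(v,str) else v for k,v in P.items()})
    h=cv2.cvtColor(im,cv2.COLOR_BGR2HSV); m=cv2.inRange(h,(80,90,60),(100,255,255))
    k,l,s,c=cv2.connectedComponentsWithStats(m)
    for i in range(1,k):
        if s[i,4]>12: print(n,s[i].tolist(),c[i].round(1),plane(n,*c[i],42).round(1))
print(env.state())
a=cv2.imread('pics/top0.png');b=cv2.imread('pics/side0.png')
E
```

```text
pics
{'camera_matrix': [[500.009, 0.0, 255.226], [0.0, 500.009, 189.599], [0.0, 0.0, 1.0]], 'cam_to_world': [[0.025, 0.991, -0.135, 409.375], [-0.999, 0.028, 0.023, 57.825], [0.026, 0.135, 0.991, 1089.051], [0.0, 0.0, 0.0, 1.0]]}
top [306, 114, 8, 7, 38] [309.6 117.4] [713.1 -80.1  42. ]
top [365, 139, 8, 7, 38] [368.8 141.7] [ 663.3 -208.5   42. ]
top [231, 209, 18, 20, 231] [239.4 218.7] [489.9  65.2  42. ]
top [250, 227, 93, 39, 156] [295.9 246.2] [435.6 -54.3  42. ]
{'camera_matrix': [[472.35, 0.0, 254.293], [0.0, 472.35, 193.625], [0.0, 0.0, 1.0]], 'cam_to_world': [[0.988, 0.11, -0.105, 447.775], [-0.151, 0.787, -0.599, -516.899], [0.017, 0.608, 0.794, 791.047], [0.0, 0.0, 0.0, 1.0]]}
side [215, 185, 21, 13, 202] [224.9 191. ] [489.6  62.4  42. ]
side [351, 242, 6, 6, 29] [353.7 244.3] [711.6 -94.6  42. ]
side [343, 309, 7, 8, 46] [346.2 312.1] [ 662.1 -221.6   42. ]
{'time_s': 0.1, 'qpos': array([ 7.46556551e+01,  1.83489081e+01,  8.96991472e+01, -1.49959283e-03,
        7.20432185e+01, -1.14657200e+00]), 'qvel': array([ 0.00596149, -0.03529018, -0.24243808,  0.08465865, -0.03399735,
       -0.02287423]), 'effort': array([-5.57811945e-04, -4.13328552e+01, -2.32509470e+01,  7.28065870e-02,
        4.21718939e-02, -3.99474698e-05]), 'ee_pos': array([140.92618493, 557.00436059, 213.19684632]), 'ee_rot': array([-1.79999599e+02,  9.12840116e-02,  7.58026908e+01]), 'force': array([-0.20072069, -0.04657487, -0.1198034 ]), 'torque': array([-0.00631996,  0.02718169, -0.02289972]), 'gripper_width': 91.50323976348976}
```

View pics/top0.png

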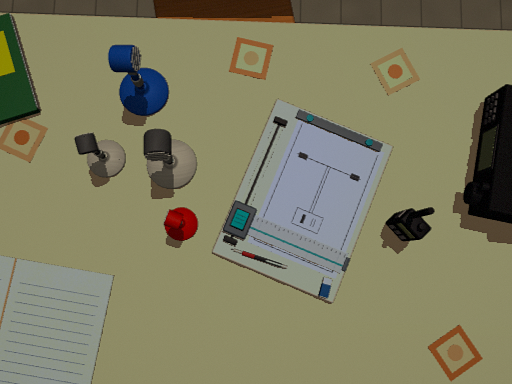

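View pics/side0.png

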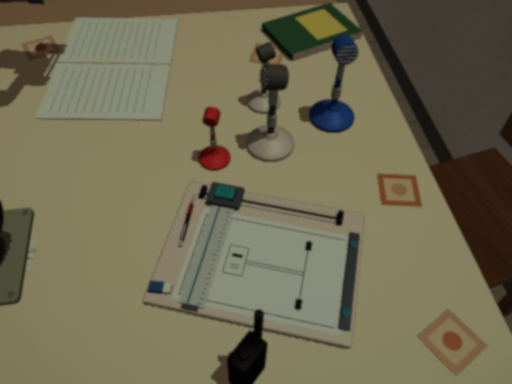

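The top view shows the button at (239,219), the top stop at about (280,121), the clamp studs at (310,117) and (369,142), and the grey mic at (172,163). In the side view the button is at (225,191) and the top stop at about (340,217). Next I'll measure the geometry.

```bash
python3 - <<'E'
from h import *
def cap(n,tag):
    im=np.load(f'pics/{tag}.npz')['im'];d=np.load(f'pics/{tag}.npz')['d']
    return im,d
# cap from depth/top-face points
for n,tag in(('top','top0'),('side','side0')):
    im,d=cap(n,tag);h=cv2.cvtColor(im,cv2.COLOR_BGR2HSV); m=cv2.inRange(h,(80,90,60),(100,255,255))
    k,l,s,c=cv2.connectedComponentsWithStats(m); i=[j for j in range(1,k) if 180<s[j,4]<300][0]
    v,u=np.where(l==i); pts=[]
    for a,b in zip(u,v):
        o,r=ray(n,a,b); z=d[b,a]
        if z>0:pts.append(o+r*z)
    pts=np.array(pts); print(n,len(pts),pts.mean(0).round(1),pts[:,2].min(),pts[:,2].max())
    cnt=np.column_stack([u,v]).astype(np.float32); (cc,sz,an)=cv2.minAreaRect(cnt); print('rect',cc,sz,an,plane(n,*cc,42).round(1))
# triangulate studs
def tri(a,b):
    o1,d1=ray('top',*a);o2,d2=ray('side',*b)
    t=np.linalg.lstsq(np.c_[d1,-d2],o2-o1,rcond=None)[0]
    p,q=o1+t[0]*d1,o2+t[1]*d2;return ((p+q)/2).round(1),np.linalg.norm(p-q).round(1)
s1=tri((309.6,117.4),(353.7,244.3));s2=tri((368.8,141.7),(346.2,312.1));print('studs',s1,s2,'yaw',np.degrees(np.arctan2(s1[0][1]-s2[0][1],s1[0][0]-s2[0][0]))-90)
print('cap',tri((239.4,218.7),(224.9,191)),'stop',tri((280,121),(340,217)))
for nm,p in dict(bigmic=(172,164),red=(181,224),small=(106,158),blue=(144,92)).items(): print(nm,plane('top',*p,10).round(0))
a=np.load('pics/top0.npz')['im'][90:280,205:400]; cv2.imwrite('pics/c1.png',cv2.resize(a,None,fx=4,fy=3.1,interpolation=cv2.INTER_CUBIC) if 0 else cv2.resize(a,None,fx=3.1,fy=3.1,interpolation=cv2.INTER_CUBIC))
E
```

```text
top 230 [489.8  65.2  42.4] 32.22916405384399 48.133166546097755
rect (239.4112548828125, 218.71302795410156) (13.000000953674316, 17.615386962890625) 22.61986541748047 [489.8  65.2  42. ]
side 202 [489.6  62.8  41.5] 38.15105674584413 45.44645929236799
rect (224.80770874023438, 190.9615478515625) (18.827150344848633, 10.982503890991211) 11.309932708740234 [489.5  62.5  42. ]
studs (array([719.1, -82.9,  21.1]), np.float64(0.2)) (array([ 668. , -213.7,   21.9]), np.float64(0.3)) yaw -21.339234566380696
cap (array([490. ,  65.3,  38.3]), np.float64(0.2)) stop (array([709.3, -17.7,  20.8]), np.float64(0.5))
bigmic [608. 216.  10.]
red [477. 191.  10.]
small [617. 360.  10.]
blue [769. 286.  10.]
```

View pics/c1.png

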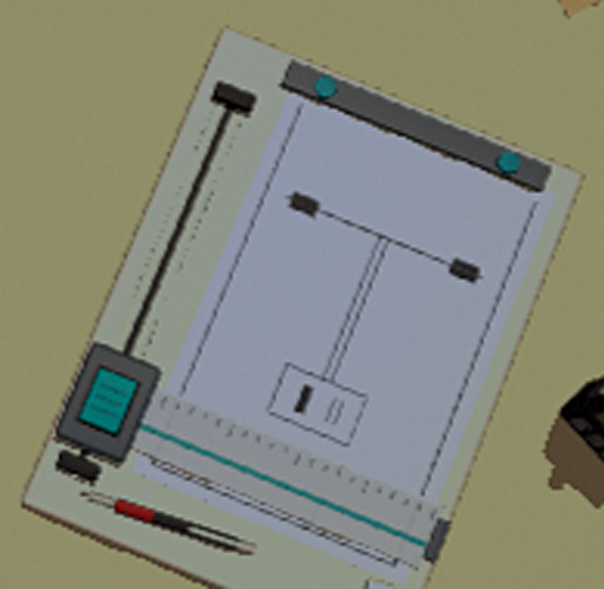

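```bash
python3 -m pendant '[{"xyz":[0,0,-0.055],"roll":10,"jaw":1},{"xyz":[-0.04,0.045,-0.06],"roll":20,"jaw":1},{"xyz":[-0.08,0.09,-0.06],"roll":30,"jaw":1},{"xyz":[-0.12,0.135,-0.06],"roll":40,"jaw":1},{"xyz":[-0.16,0.18,-0.06],"roll":50,"jaw":1},{"xyz":[-0.2,0.225,-0.06],"roll":60,"jaw":1},{"xyz":[-0.24,0.27,-0.06],"roll":70,"jaw":1},{"xyz":[-0.26,0.3,-0.06],"roll":80,"jaw":1}]' 20
python3 -c "
from h import *
s=env.state();print(s['ee_pos'],s['ee_rot'])"
```

```text
time_s: 1.1
ee_pos: [368.7, 229.4, 273.8]
ee_rot: [180.0, 0.0, -4.6]
force: [0.4, 0.3, -0.3]
gripper_width: 14.5
[368.73914256 229.43889255 273.82979723] [ 1.79978721e+02  5.01317669e-03 -4.64633094e+00]
```

```bash
python3 -m pendant '[{"xyz":[0.033,0.04,0],"roll":8,"jaw":1},{"xyz":[0.067,0.08,0],"roll":17.1,"jaw":1},{"xyz":[0.1,0.12,0],"roll":17.1,"jaw":1},{"xyz":[0.134,0.158,0.02],"roll":17.1,"jaw":1},{"xyz":[0.134,0.158,0.07],"roll":17.1,"jaw":1},{"xyz":[0.134,0.158,0.12],"roll":17.1,"jaw":1},{"xyz":[0.134,0.158,0.17],"roll":17.1,"jaw":1},{"xyz":[0.134,0.158,0.19],"roll":17.1,"jaw":1}]' 20
python3 - <<'E'
from h import *
s=env.state();print(s['ee_pos'],s['ee_rot'],s['gripper_width'])
a,_=grab('side','s1');b,_=grab('top','t1')
c=cv2.resize(a[110:260,150:350],None,fx=2,fy=2,interpolation=2);e=cv2.resize(b[130:280,150:350],None,fx=2,fy=2,interpolation=2)
cv2.imwrite('pics/c2.png',np.hstack([c,e]))
E
```

```text
time_s: 2.1
ee_pos: [487.7, 64.1, 80.8]
ee_rot: [179.8, 0.3, -21.3]
force: [0.8, 0.0, 0.5]
gripper_width: 0.2
[487.73691275  64.07913968  80.78782017] [179.84124762   0.31517042 -21.30849146] 0.18029766168401298
```

View pics/c2.png

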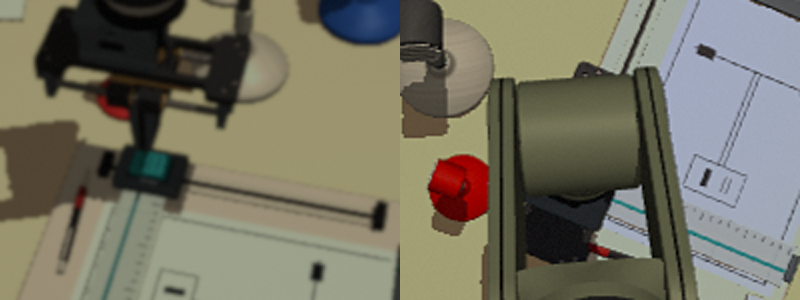

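The side view shows the shut fingertips right above the turquoise button and clear of the red mic. I'll go down to just above the cap.

```bash
python3 -m pendant '[{"xyz":[0,0,0.01],"roll":0,"jaw":1},{"xyz":[0,0,0.02],"roll":0,"jaw":1},{"xyz":[0,0,0.028],"roll":0,"jaw":1},{"xyz":[0,0,0.034],"roll":0,"jaw":1},{"xyz":[0,0,0.034],"roll":0,"jaw":1},{"xyz":[0,0,0.034],"roll":0,"jaw":1},{"xyz":[0,0,0.034],"roll":0,"jaw":1},{"xyz":[0,0,0.034],"roll":0,"jaw":1}]' 20
```

```text
time_s: 3.2
ee_pos: [490.4, 64.5, 50.1]
ee_rot: [-180.0, -0.0, -21.3]
force: [0.7, 0.9, -0.3]
gripper_width: 0.0
```

```bash
python3 -m pendant '[{"xyz":[0,0,0.004],"roll":0,"jaw":1},{"xyz":[0,0,0.007],"roll":0,"jaw":1},{"xyz":[0,0,0.009],"roll":0,"jaw":1},{"xyz":[0,0,0.011],"roll":0,"jaw":1},{"xyz":[0,0,0.012],"roll":0,"jaw":1},{"xyz":[0,0,0.013],"roll":0,"jaw":1},{"xyz":[0,0,0.013],"roll":0,"jaw":1},{"xyz":[0,0,0.013],"roll":0,"jaw":1}]' 20
```

```text
time_s: 4.2
ee_pos: [490.1, 64.4, 37.4]
ee_rot: [-180.0, 0.0, -21.3]
force: [-1.6, -0.6, 6.4]
gripper_width: 0.2
```

```bash
python3 -m pendant '[{"xyz":[0,0,0.0005],"roll":0,"jaw":1},{"xyz":[0,0,0.001],"roll":0,"jaw":1},{"xyz":[0,0,0.001],"roll":0,"jaw":1},{"xyz":[0,0,0.001],"roll":0,"jaw":1},{"xyz":[0,0,0.001],"roll":0,"jaw":1},{"xyz":[0,0,0.001],"roll":0,"jaw":1},{"xyz":[0,0,0.001],"roll":0,"jaw":1},{"xyz":[0,0,0.001],"roll":0,"jaw":1}]' 20
```

```text
time_s: 5.2
ee_pos: [490.6, 64.2, 37.0]
ee_rot: [-180.0, -0.1, -21.3]
force: [-2.2, -1.5, 9.6]
gripper_width: 0.5
```

```bash
python3 -m pendant '[{"xyz":[0,0,0.0005],"roll":0,"jaw":1},{"xyz":[0.002,0,0.0005],"roll":0,"jaw":1},{"xyz":[0.005,0,0.0005],"roll":0,"jaw":1},{"xyz":[0.009,0,0.0005],"roll":0,"jaw":1},{"xyz":[0.013,0,0.0005],"roll":0,"jaw":1},{"xyz":[0.017,0,0.0005],"roll":0,"jaw":1},{"xyz":[0.02,0,0.0005],"roll":0,"jaw":1},{"xyz":[0.02,0,0.0005],"roll":0,"jaw":1}]' 20
python3 - <<'E'
from h import *
a,_=grab('side','s2')
cv2.imwrite('pics/c3.png',cv2.resize(a[110:260,150:350],None,fx=3,fy=3,interpolation=2))
E
```

```text
time_s: 6.2
ee_pos: [510.0, 56.7, 36.9]
ee_rot: [-180.0, -0.2, -21.3]
force: [-1.4, -2.0, 10.6]
gripper_width: 0.6
```

View pics/c3.png

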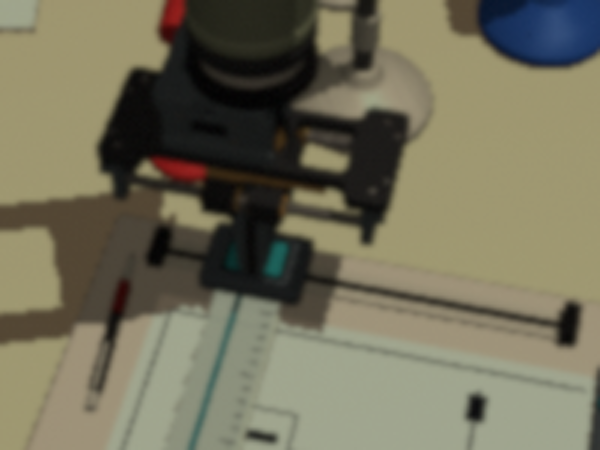

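The head is moving with the fingertip: the gap to the bottom stop has opened and the finger is centred on the cap. I'll keep pushing.

```bash
python3 -m pendant '[{"xyz":[0.004,0,0],"roll":0,"jaw":1},{"xyz":[0.011,0,0],"roll":0,"jaw":1},{"xyz":[0.019,0,0],"roll":0,"jaw":1},{"xyz":[0.027,0,0],"roll":0,"jaw":1},{"xyz":[0.035,0,0],"roll":0,"jaw":1},{"xyz":[0.043,0,0],"roll":0,"jaw":1},{"xyz":[0.051,0,0],"roll":0,"jaw":1},{"xyz":[0.058,0,0],"roll":0,"jaw":1}]' 20
python3 -m pendant '[{"xyz":[0.008,0,0],"roll":0,"jaw":1},{"xyz":[0.016,0,0],"roll":0,"jaw":1},{"xyz":[0.024,0,0],"roll":0,"jaw":1},{"xyz":[0.032,0,0],"roll":0,"jaw":1},{"xyz":[0.04,0,0],"roll":0,"jaw":1},{"xyz":[0.048,0,0],"roll":0,"jaw":1},{"xyz":[0.054,0,0],"roll":0,"jaw":1},{"xyz":[0.058,0,0],"roll":0,"jaw":1}]' 20
python3 - <<'E'
from h import *
a,_=grab('side','s3')
cv2.imwrite('pics/c4.png',cv2.resize(a[110:290,180:380],None,fx=3,fy=3,interpolation=2))
E
```

```text
time_s: 7.25
ee_pos: [563.8, 35.7, 36.9]
ee_rot: [-180.0, -0.1, -21.3]
force: [-2.3, -0.2, 10.5]
gripper_width: 0.7
time_s: 8.25
ee_pos: [617.9, 14.7, 37.0]
ee_rot: [-180.0, -0.1, -21.3]
force: [-1.8, -0.6, 10.5]
gripper_width: 0.5
```

View pics/c4.png

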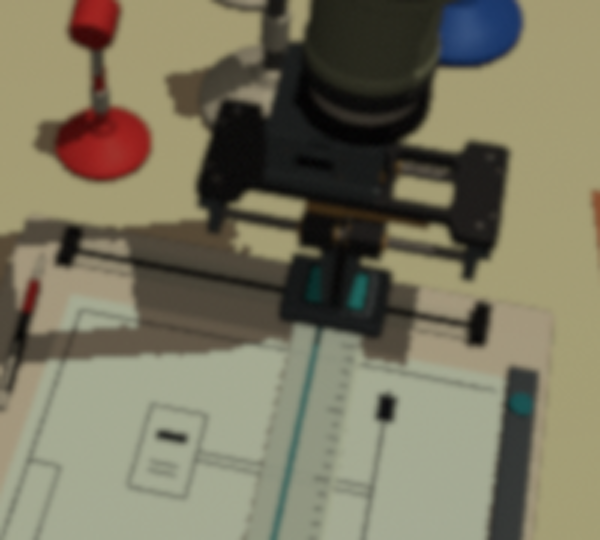

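The head's leading end is at about x=388 and the stop face at about x=472 in the crop, so roughly 55 mm remain. I'll push on and slow down for the end.

```bash
python3 -m pendant '[{"xyz":[0.005,0,0],"roll":0,"jaw":1},{"xyz":[0.012,0,0],"roll":0,"jaw":1},{"xyz":[0.019,0,0],"roll":0,"jaw":1},{"xyz":[0.026,0,0],"roll":0,"jaw":1},{"xyz":[0.033,0,0],"roll":0,"jaw":1},{"xyz":[0.038,0,0],"roll":0,"jaw":1},{"xyz":[0.042,0,0],"roll":0,"jaw":1},{"xyz":[0.044,0,0],"roll":0,"jaw":1}]' 20
python3 -m pendant '[{"xyz":[0.001,0,0],"roll":0,"jaw":1},{"xyz":[0.002,0,0],"roll":0,"jaw":1},{"xyz":[0.003,0,0],"roll":0,"jaw":1},{"xyz":[0.004,0,0],"roll":0,"jaw":1},{"xyz":[0.005,0,0],"roll":0,"jaw":1},{"xyz":[0.006,0,0],"roll":0,"jaw":1},{"xyz":[0.007,0,0],"roll":0,"jaw":1},{"xyz":[0.008,0,0],"roll":0,"jaw":1}]' 20
```

```text
time_s: 9.3
ee_pos: [658.8, -1.2, 37.1]
ee_rot: [-180.0, -0.1, -21.3]
force: [-2.1, -0.4, 8.7]
gripper_width: 0.7
time_s: 10.3
ee_pos: [666.1, -4.0, 37.1]
ee_rot: [-180.0, -0.1, -21.3]
force: [-2.1, -0.8, 8.2]
gripper_width: 0.4
```

```bash
python3 -m pendant '[{"xyz":[0.0005,0,0.0003],"roll":0,"jaw":1},{"xyz":[0.001,0,0.0003],"roll":0,"jaw":1},{"xyz":[0.0015,0,0.0003],"roll":0,"jaw":1},{"xyz":[0.002,0,0.0003],"roll":0,"jaw":1},{"xyz":[0.0025,0,0.0003],"roll":0,"jaw":1},{"xyz":[0.003,0,0.0003],"roll":0,"jaw":1},{"xyz":[0.0035,0,0.0003],"roll":0,"jaw":1},{"xyz":[0.004,0,0.0003],"roll":0,"jaw":1}]' 20
python3 - <<'E'
from h import *
a,_=grab('side','s4')
cv2.imwrite('pics/c5.png',cv2.resize(a[150:270,240:380],None,fx=5,fy=5,interpolation=2))
E
```

```text
time_s: 11.3
ee_pos: [670.0, -5.5, 37.0]
ee_rot: [-180.0, -0.1, -21.3]
force: [-1.6, 0.2, 10.4]
gripper_width: 0.5
```

View pics/c5.png

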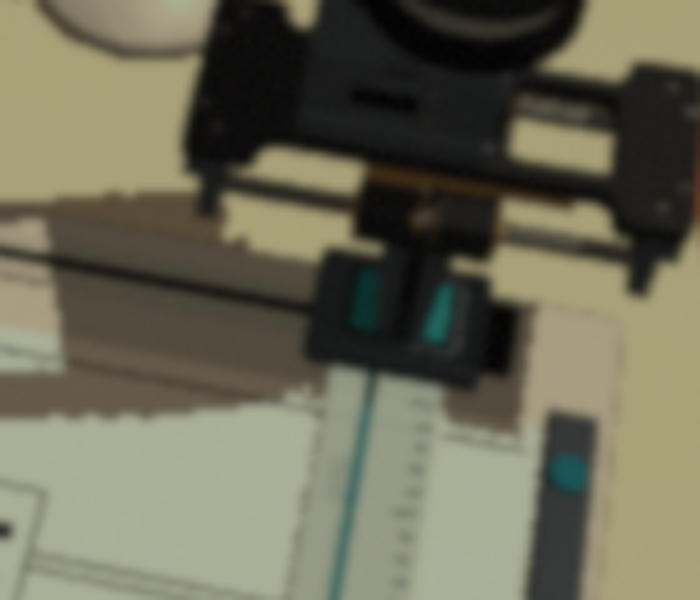

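The head's leading end is now at or within a few mm of the stop, at about x=490 in the crop. I'll nudge until the force shows contact.

```bash
python3 -m pendant '[{"xyz":[0.0005,0,0.0003],"roll":0,"jaw":1},{"xyz":[0.001,0,0.0003],"roll":0,"jaw":1},{"xyz":[0.0015,0,0.0003],"roll":0,"jaw":1},{"xyz":[0.002,0,0.0003],"roll":0,"jaw":1},{"xyz":[0.0025,0,0.0003],"roll":0,"jaw":1},{"xyz":[0.003,0,0.0003],"roll":0,"jaw":1},{"xyz":[0.003,0,0.0003],"roll":0,"jaw":1},{"xyz":[0.003,0,0.0003],"roll":0,"jaw":1}]' 20
```

```text
time_s: 12.35
ee_pos: [670.1, -5.6, 36.7]
ee_rot: [-180.0, 0.2, -21.3]
force: [-7.8, 1.9, 13.9]
gripper_width: 0.2
```

The lateral force rose to 8 N with no further movement, so it's against the stop. I'll ease off the forward push and lift straight up.

```bash
python3 -m pendant '[{"xyz":[-0.001,0,0],"roll":0,"jaw":1},{"xyz":[-0.002,0,0],"roll":0,"jaw":1},{"xyz":[-0.002,0,-0.003],"roll":0,"jaw":1},{"xyz":[-0.002,0,-0.006],"roll":0,"jaw":1},{"xyz":[-0.002,0,-0.01],"roll":0,"jaw":1},{"xyz":[-0.002,0,-0.02],"roll":0,"jaw":1},{"xyz":[-0.002,0,-0.05],"roll":0,"jaw":1},{"xyz":[-0.002,0,-0.09],"roll":0,"jaw":1}]' 20
python3 -m pendant '[{"xyz":[-0.02,0.0,-0.04],"roll":0,"jaw":1},{"xyz":[-0.05,0,-0.08],"roll":0,"jaw":1},{"xyz":[-0.09,0,-0.12],"roll":0,"jaw":1},{"xyz":[-0.13,0,-0.15],"roll":0,"jaw":1},{"xyz":[-0.17,0,-0.16],"roll":0,"jaw":1},{"xyz":[-0.2,0,-0.16],"roll":0,"jaw":1},{"xyz":[-0.22,0,-0.16],"roll":0,"jaw":1},{"xyz":[-0.22,0,-0.16],"roll":0,"jaw":1}]' 20
python3 - <<'E'
from h import *
a,_=grab('side','s5');b,_=grab('top','t5')
for n,im in(('side',a),('top',b)):
    h=cv2.cvtColor(im,cv2.COLOR_BGR2HSV); m=cv2.inRange(h,(80,90,60),(100,255,255))
    k,l,s,c=cv2.connectedComponentsWithStats(m)
    for i in range(1,k):
        if s[i,4]>100: print(n,s[i].tolist(),c[i].round(1),plane(n,*c[i],42).round(1))
cv2.imwrite('pics/c6.png',np.hstack([cv2.resize(a[100:384,130:400],(400,420)),cv2.resize(b[80:320,150:450],(400,420))]))
E
```

```text
time_s: 13.35
ee_pos: [669.4, -5.7, 124.8]
ee_rot: [180.0, 0.1, -21.3]
force: [-0.1, 0.3, 0.7]
gripper_width: 0.6
time_s: 14.35
ee_pos: [464.5, 74.5, 285.2]
ee_rot: [-180.0, -0.0, -21.2]
force: [0.7, -0.6, -0.1]
gripper_width: 0.7
side [311, 202, 20, 15, 219] [320.3 209. ] [669.1  -7.5  42. ]
top [265, 127, 19, 20, 227] [274.3 136. ] [669.6  -4.5  42. ]
top [283, 145, 92, 38, 149] [328.3 163.6] [ 612.7 -121.2   42. ]
```

View pics/c6.png

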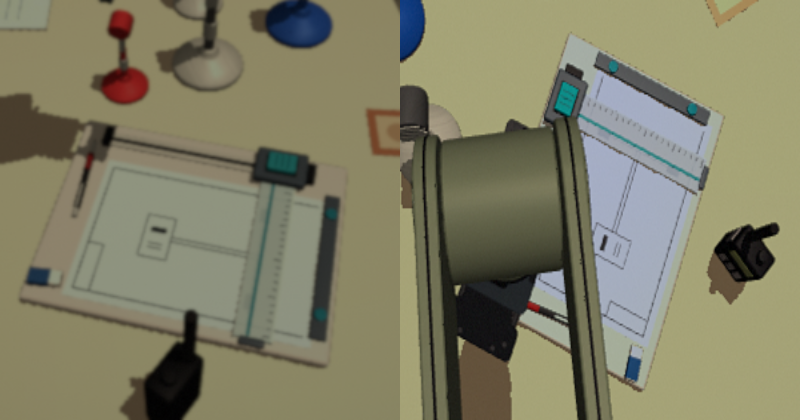

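```bash
python3 - <<'E'
from h import *
def tri(a,b):
    o1,d1=ray('top',*a);o2,d2=ray('side',*b)
    t=np.linalg.lstsq(np.c_[d1,-d2],o2-o1,rcond=None)[0]
    return ((o1+t[0]*d1+o2+t[1]*d2)/2).round(1)
print('cap before',tri((239.4,218.7),(224.9,191)),'now',tri((274.3,136),(320.3,209)))
a=np.load('pics/side0.npz')['im'][:];b=np.load('pics/side5.npz')['im'] if 0 else cv2.imread('pics/s5.png');t=cv2.imread('pics/t5.png')
cv2.imwrite('pics/c7.png',np.hstack([cv2.resize(b[180:240,280:360],(400,300),interpolation=2),cv2.resize(t[100:160,245:325],(400,300),interpolation=2)]))
E
```

```text
cap before [490.   65.3  38.3] now [670.4  -4.7  37.9]
```

View pics/c7.png

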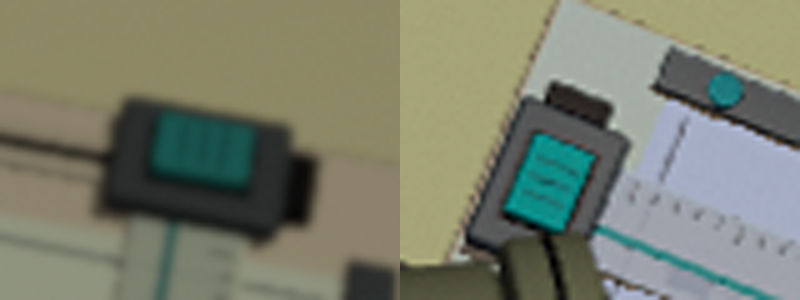

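The head touches the stop with no gap in either view, and the button is back at its original height. I'm handing in.

```bash
python3 -c "
from h import *
print(env.job_done(), env.state()['time_s'])"
```

```text
the job is handed in; nothing more can be done
the job is handed in; nothing more can be done
```

The straightedge is at its top stop with the release button up, and I handed the job in at about 14.5 s of robot time. With the gripper shut, I pressed the button fully down (about 10 N) and pushed the straightedge about 193 mm up the board. It stopped there with about 8 N of forward force. I then eased off the push and lifted straight up.

- **Position:** the head touches the top stop with no visible gap in either camera view. The button is at about (670, -5) mm, which agrees with where the fingertip stopped.
- **Button height:** it measures within 0.5 mm of its height before the press, so it has sprung up. Both readings come out about 4 mm below the nominal 42 mm, so they only show that the height is unchanged.
- **Other objects:** in the last pictures the pencil, eraser and handheld radio look undisturbed. So does the microphone, though the arm partly hides it from above. I judged these by eye and did not measure them. The gripper reads about zero force and is well clear.
- **Lock:** I did not test it by pushing on the straightedge, since the task forbids forcing it.

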